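# Zero the rolling mill and open the gap two turns

### The job

Set the gap of the jeweller's rolling mill: using the upright revolving handle, turn the handwheel on top of the mill clockwise (seen from above) until the rolls meet and it comes to its stop, then back it off exactly two full turns. Finish holding: keep the gripper closed on the handle there, still, so that the setting cannot creep while I tighten the lock screw, and leave everything else on the bench where it is.

Things in the scene. Friction and masses are not known exactly. Their poses are not given: they have to be found in the camera images.
- gap_wheel (a joint): Angle (rad) of the gap handwheel: cast aluminium, 114 mm over the rim, three spokes, level, on top of the mill. 0 at the closed stop (rolls touching; a hard stop); grows anticlockwise seen from above as the gap opens, 1.5 mm a turn, up to 22. Starts 1/3 to 1 1/2 turns open. Friction keeps it where it is left: about 0.12 N m, 2.5 N at the handle.
- handle_mid (a point): Middle of the wheel's upright round handle: black plastic, 22 mm diameter, 52 mm tall (26 mm up and down from here), clear all round. Stands on the rim, 50 mm from the wheel's axis, and revolves freely on its own vertical pin, so a gripper can keep its heading while carrying it in a circle. The rim's top is 29 mm below this point.
- wheel_center (a point): Point on the wheel's vertical axis level with the handle's middle, 280 mm above the bench: centre of the 50 mm radius circle that the handle's middle travels. It does not move during the job. Nothing else on the mill or wheel but the handle rises within 25 mm below this height.
- mill: The rolling mill, bolted to the bench: grey cast frame, two steel rolls one above the other, base 150 x 200 mm, 220 mm high without the handwheel. Origin under the centre of its base; -x towards its feed table, rolls along y. With the wheel at its stop the handle stands on the mill's +x side of the wheel's axis.
- strip: Brass strip 66 x 18 x 3 mm, lying loose on the mill's feed table, 103 mm above the bench. To be left alone. Origin under its centre.
- crank: The mill's drive crank, taken off and lying on the bench to the right of the mill: dark steel arm 150 mm with an upright wooden grip, 111 mm high. To be left alone. Origin under the middle of its arm, the arm along x.
- pliers: Flat-nose pliers, 150 mm long, black grips, lying flat on the bench to the left of the mill. To be left alone. Origin under the rivet, jaws to +x.
- seed_a: Brown oval seed, 32 x 21 mm, on the bench in front of the mill. To be left alone. Origin on its underside.
- seed_b: Brown oval seed, 32 x 21 mm, on the bench in front of the mill. To be left alone. Origin on its underside.
- tub: Open round plastic tub with seeds, 112 mm across, 60 mm high, on the bench behind the mill. To be left alone. Origin under its centre.
- spool: Spool of copper wire, 64 mm across, 40 mm high, on the bench behind the mill. To be left alone. Origin under its centre.
- block: Steel bench block on a rubber pad, 64 x 64 x 22 mm, on the bench behind the mill. To be left alone. Origin under its centre.

How it is judged:
By the outcome, as a careful person would: the job done as asked, in the order asked, and still so for the second after the job is handed in, while the arm keeps its last pose, push and grip.
It also fails if it takes over 72 s, if anything falls off the work surface, if the arm or the gripper's body presses on something with over 40 N, if the wrist force passes 120 N, or if a joint passes its speed limit or range.

### The arm

A 6-joint arm with a two-finger parallel gripper is mounted at the origin on the work surface. World frame = base frame: x ahead of the robot, y to its left, z up, the work surface at z = 0. Lengths are in mm, angles in rad, forces in N, time in s.
With the tool pointing down it reaches from about 275 to 1000 mm from the base axis. Payload 8.4 kg.
Tool frame: the origin (TCP) lies midway between the tips of the shut fingers; the grasp point (between the pads) lies 19 mm behind it (r.grip_point_offset is the distance from the TCP to the grasp point, in mm); z points along the fingers, x is the direction in which the jaws open and shut, and the axes are right-handed (so a half turn about z gives the same grasp; the last joint's range is limited). The gripper opens to 85 mm and grips with 20 to 120 N. Pads are 22 mm wide; open, the fingers measure 114 mm over their backs; the gripper's body (76 mm by 85 mm) begins 54 mm behind the grasp point. The pads swing forward as they close: fully open they stand 13 mm farther back than shut.
Start: joints at [-1.103, 0.353, 1.633, -0, 1.155, -0.002], TCP at [282.941, -557.29, 231.281] pointing down, gripper open.
Joint ranges: [-2.63, 2.63], [-0.92, 2.1], [0.06, 2.66], [-1.3, 4.44], [0, 2.69], [-3.02, 3.02]. Speed limits (rad/s): [2.22, 2.22, 2.79, 3.14, 3.14, 3.14].

### API

Orientations are given as [roll, pitch, yaw] about the fixed x, y, z axes, in that order (R = Rz(yaw) Ry(pitch) Rx(roll)).
In Python, from rig import monitor, vision, sign_off, r gives the robot as it stands.
- The arm moves only by the shell command python3 -m inch 'ROWS' [FORCE]. ROWS is JSON, a list of rows, each an object with "dp": the shift along the tool's x, y, z in mm, a list of three; "angular": the turn, a rotation vector about the tool's x, y, z in rad, a list of three; "fingers": the closure in counts, from 0 (fully open) to 255 (shut). A call has 1 to 12 rows; each row is the pose to reach, as a shift and turn from the pose commanded when the call began, along the tool's axes at that moment; what a row does not reach only later rows make up. A row lasts 1/12 s, in which the tool goes at most 41.7 mm and 7.16 degrees, less where a joint would pass 70% of its speed; a pose out of reach is approached as far as the arm can. A call with a gripper value outside its range is refused whole. The fingers move at their own pace and stop on an object; FORCE is the grip in N (left out, the last holds). Time passes only in rows, so rows that repeat a pose let the fingers close. It gives the time, the measured TCP pose, the force and the opening at its end, in the units of the state.
- monitor.sense(): the state, without advancing time (a new reading comes with each control period).
- vision.grab_frame(name): name is "side" or "top"; returns (picture, depth): 400x640x3 uint8, blue, green, red; 400x640 float32, mm along the optical axis (not along the pixel's ray), 0 where there is no reading.
- vision.camera_params(name): a dict with "fx", "fy", "cx", "cy" (pixels), "R" (3x3) and "t" (3): a world point X has camera coordinates R X + t. Camera axes: x right, y down, z forward; pixel columns grow to the right and rows downward; lengths in mm; the calibration is good to about 2 mm. A picture is of the moment at which its call begins. camera_params takes no time and is no camera call.
- sign_off(): hands the job in, once; it reports no verdict.
The state is a dict: "clock": time; "qpos": joint angles; "qvel": joint speeds; "joint_efforts": joint torques, N m; "eef_pos": TCP position; "tcp_rot": TCP orientation; "contact_force": force on the tool from outside, world axes, zero at the start; "wrist_torque": the same for the moment, N m; "opening": opening from 0.0 (shut) to 1.0 (fully open).
Only numpy, scipy, OpenCV 4.12 (cv2) and the standard library are available. Lean on these libraries where they do the work, as an engineer would, in place of code of your own. Each camera call takes 0.05 s, during which the arm holds its last target.

## Working session

There is one attempt and no reset: what is moved stays moved. The work goes in short steps, Python scripts to look and compute and a shell command to move; the robot and the scene stay as the last step left them, time stands still between calls to the robot, and variables do not carry over. Pictures are saved under pics/ and viewed, and the job is handed in when it is done.

```bash
ls; mkdir -p pics
python3 - <<'E'
from rig import monitor, vision, r
import cv2
print(monitor.sense(), r.grip_point_offset)
for n in("side","top"):
    p,d=vision.grab_frame(n); cv2.imwrite(f"pics/{n}0.png",p)
    import numpy as np; np.save(f"pics/{n}0.npy",d)
    print(n,vision.camera_params(n))
E
```

```text
pics
{'clock': 0.0, 'qpos': array([-1.10337899e+00,  3.53637637e-01,  1.63414839e+00, -2.06343918e-05,
        1.15519311e+00, -2.38585517e-03]), 'qvel': array([ 0.00071246,  0.0010747 ,  0.00016483,  0.00029634, -0.00113152,
       -0.00074794]), 'joint_efforts': array([ 3.66169246e-03, -6.05245757e+01, -3.42059147e+01,  7.25510063e-05,
        9.48107103e-03,  8.32178358e-06]), 'eef_pos': array([ 282.72933419, -556.85479013,  230.56214571]), 'tcp_rot': array([ 3.14157710e+00,  1.38652756e-03, -1.10098480e+00]), 'contact_force': array([ 0.52876319, -0.55275404,  0.33229221]), 'wrist_torque': array([ 0.02374938, -0.00542577, -0.02207847]), 'opening': 0.998850587165313} 18.700000000000003
side {'fx': 366.0109844169769, 'fy': 366.0109844169769, 'cx': 325.40403621280365, 'cy': 198.11310860090606, 'R': array([[ 0.97040874, -0.24142487, -0.00457232],
       [-0.13445793, -0.52453245, -0.84070611],
       [ 0.20056904,  0.81644335, -0.54147237]]), 't': array([-535.54085202,  241.61924062,  725.09045866])}
top {'fx': 503.86807841599756, 'fy': 503.86807841599756, 'cx': 324.61888310365043, 'cy': 196.72230762749666, 'R': array([[ 1.83693134e-02, -9.99827122e-01,  2.87988374e-03],
       [-9.92127225e-01, -1.85845749e-02, -1.23847417e-01],
       [ 1.23879528e-01, -5.82219053e-04, -9.92297094e-01]]), 't': array([  30.98577724,  593.8711756 , 1304.6367588 ])}
```

View pics/side0.png

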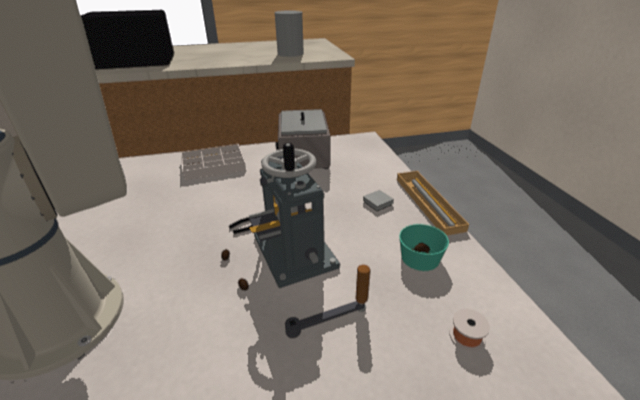

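View pics/top0.png

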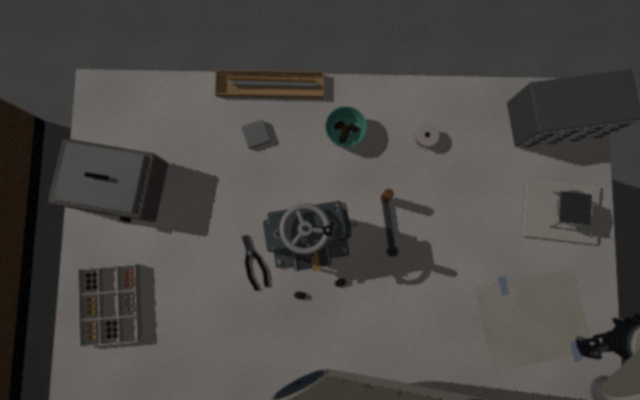

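The side view shows the wheel near (289,162) with the handle at (289,155). In the top view the wheel is near (305,229) and the handle near (327,230). I'll enlarge both.

Run:
```python
import cv2,numpy as np
a=cv2.imread("pics/top0.png")[180:280,250:370]; b=cv2.imread("pics/side0.png")[130:290,220:350]
a=cv2.convertScaleAbs(a,alpha=1.6)
cv2.imwrite("pics/tc.png",cv2.resize(a,None,fx=6,fy=6,interpolation=cv2.INTER_CUBIC)[:600])
cv2.imwrite("pics/sc.png",cv2.resize(b,None,fx=3.7,fy=3.7,interpolation=cv2.INTER_CUBIC))
```

```text
(no output)
```

View pics/tc.png

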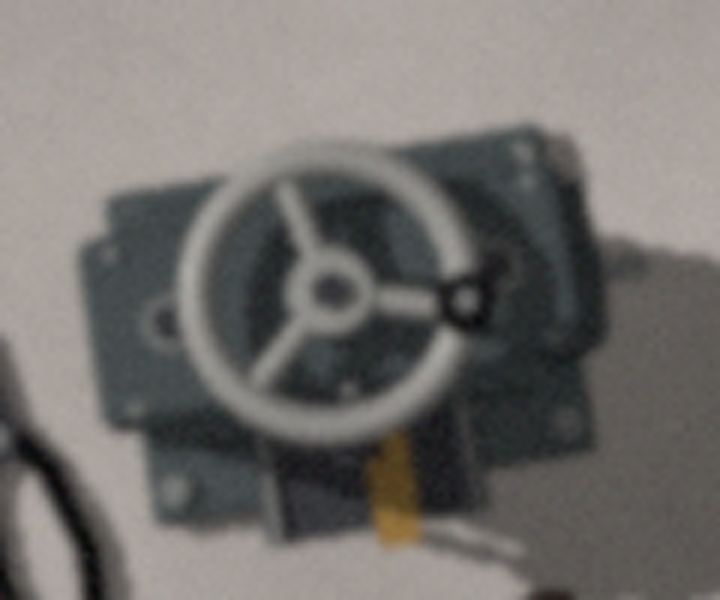

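View pics/sc.png

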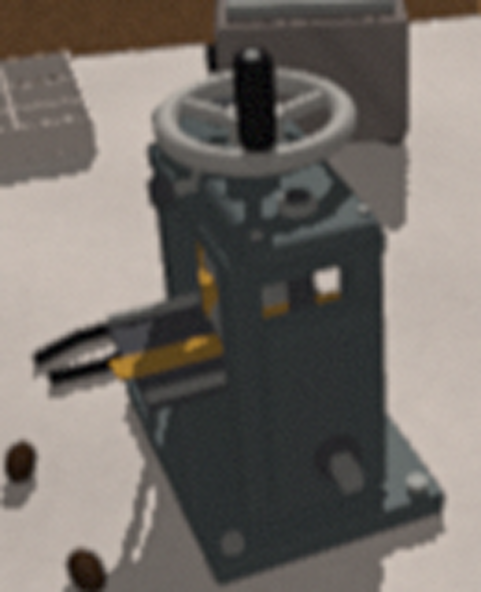

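Crop readings: in the top view the rim centre is (305.2,228.7) and the handle top ring (327.5,230.0). In the side view the handle top is (288.4,144.5) and its foot (289.5,169.5).

```bash
cat > h.py <<'E'
import numpy as np
from rig import vision
def at_z(n,u,v,z):
    c=vision.camera_params(n);R=c["R"];C=-R.T@c["t"]
    d=R.T@np.array([(u-c["cx"])/c["fx"],(v-c["cy"])/c["fy"],1]); return (C+d*(z-C[2])/d[2]).round(1)
E
python3 - <<'E'
from h import *
import cv2
print("rim",at_z("top",305.2,228.7,246),"hand",at_z("top",327.5,230,306))
print("side hand top",at_z("side",288.4,146,306),"bot",at_z("side",289.5,169.2,251))
# rim via side: ellipse x 153..356,y 68..172 in crop
print("side rim",at_z("side",220+254.5/3.7,130+120/3.7,246))
# mill top edge corners
for p in((110,195),(540,125),(110,430),(600,335)): print(at_z("top",250+p[0]/6,180+p[1]/6,220))
# depth-based rim points
d=np.load("pics/top0.npy");c=vision.camera_params("top")
v,u=np.mgrid[190:270,260:350];z=d[190:270,260:350]
P=np.stack([(u-c["cx"])/c["fx"]*z,(v-c["cy"])/c["fy"]*z,z],-1).reshape(-1,3)
W=(P-c["t"])@c["R"]
m=(W[:,2]>236)&(W[:,2]<258); Q=W[m]; print(len(Q),Q.mean(0))
from scipy.optimize import least_squares
f=lambda s:np.hypot(Q[:,0]-s[0],Q[:,1]-s[1])-s[2]
Q=Q[np.hypot(*(Q[:,:2]-[np.median(Q[:,0]),np.median(Q[:,1])]).T)>35]
s=least_squares(f,[Q[:,0].mean(),Q[:,1].mean(),50],loss="soft_l1");print("rimfit",s.x,len(Q))
H=W[W[:,2]>275];print("handle pts",len(H),H.mean(0),H.min(0),H.max(0))
E
```

```text
rim [494.5  84.  246. ] hand [489.1  34.8 306. ]
side hand top [489.7  29.8 306. ] bot [490.4  41.2 251. ]
side rim [495.   80.1 246. ]
[531.6 170.1 220. ]
[561.5   6.7 220. ]
[442.6 167.2 220. ]
[481.8 -17.3 220. ]
1136 [496.11117595  88.19434018 249.13216614]
rimfit [495.96042059  85.39307523  49.74472499] 860
handle pts 110 [476.02457637  37.35227462 536.05123565] [427.00878875  25.21640759 275.65854368] [ 500.20142429   46.43561174 1368.04744055]
```

```bash
python3 -m inch '[{"dp":[0,0,-40],"angular":[0,0,-0.1],"fingers":0},{"dp":[0,0,-75],"angular":[0,0,-0.22],"fingers":0},{"dp":[0,0,-100],"angular":[0,0,-0.34],"fingers":0},{"dp":[0,0,-115],"angular":[0,0,-0.46],"fingers":0},{"dp":[0,0,-125],"angular":[0,0,-0.58],"fingers":0},{"dp":[0,0,-130],"angular":[0,0,-0.7],"fingers":0},{"dp":[0,0,-130],"angular":[0,0,-0.82],"fingers":0},{"dp":[0,0,-130],"angular":[0,0,-0.94],"fingers":0},{"dp":[0,0,-130],"angular":[0,0,-1.04],"fingers":0},{"dp":[0,0,-130],"angular":[0,0,-1.1],"fingers":0},{"dp":[0,0,-130],"angular":[0,0,-1.1],"fingers":0}]' 40
```

```text
clock: 1.02
eef_pos: [282.8, -557.1, 360.9]
tcp_rot: [-3.141, 0.0, 0.002]
contact_force: [-0.8, -0.4, -0.7]
opening: 0.996
```

```bash
python3 -m inch '[{"dp":[7,-20,0],"angular":[0,0,0],"fingers":0},{"dp":[17,-50,0],"angular":[0,0,0],"fingers":0},{"dp":[28,-80,0],"angular":[0,0,0],"fingers":0},{"dp":[38,-110,0],"angular":[0,0,0],"fingers":0},{"dp":[49,-140,0],"angular":[0,0,0],"fingers":0},{"dp":[59,-170,0],"angular":[0,0,0],"fingers":0},{"dp":[70,-200,0],"angular":[0,0,0],"fingers":0},{"dp":[80,-230,0],"angular":[0,0,0],"fingers":0},{"dp":[91,-260,0],"angular":[0,0,0],"fingers":0},{"dp":[98,-280,0],"angular":[0,0,0],"fingers":0},{"dp":[105,-300,0],"angular":[0,0,0],"fingers":0},{"dp":[105,-300,0],"angular":[0,0,0],"fingers":0}]'
python3 -m inch '[{"dp":[7,-20,0],"angular":[0,0,0],"fingers":0},{"dp":[17,-50,0],"angular":[0,0,0],"fingers":0},{"dp":[28,-80,0],"angular":[0,0,0],"fingers":0},{"dp":[38,-110,0],"angular":[0,0,0],"fingers":0},{"dp":[49,-140,0],"angular":[0,0,0],"fingers":0},{"dp":[59,-170,0],"angular":[0,0,0],"fingers":0},{"dp":[70,-200,0],"angular":[0,0,0],"fingers":0},{"dp":[80,-230,0],"angular":[0,0,0],"fingers":0},{"dp":[91,-260,0],"angular":[0,0,0],"fingers":0},{"dp":[98,-280,0],"angular":[0,0,0],"fingers":0},{"dp":[102,-291,0],"angular":[0,0,0],"fingers":0},{"dp":[102,-291,0],"angular":[0,0,0],"fingers":0}]'
```

```text
clock: 2.02
eef_pos: [388.9, -254.5, 361.3]
tcp_rot: [-3.14, -0.0, -0.001]
contact_force: [0.4, -0.3, -0.6]
opening: 1.001
clock: 3.02
eef_pos: [491.1, 34.7, 361.0]
tcp_rot: [-3.141, 0.0, -0.0]
contact_force: [-0.6, 0.2, 0.1]
opening: 1.001
```

```bash
cat > look.py <<'E'
import sys,cv2
from rig import vision
n,o,u0,v0,w,h=sys.argv[1],sys.argv[2],*map(int,sys.argv[3:])
p,d=vision.grab_frame(n); b=p[v0:v0+h,u0:u0+w]; f=min(800/w,600/h)
cv2.imwrite(f"pics/{o}.png",cv2.resize(b,None,fx=f,fy=f,interpolation=cv2.INTER_CUBIC)[:600,:800])
E
python3 look.py side s1 220 80 130 100; python3 look.py top t1 250 180 120 90
```

```text
(no output)
```

View pics/s1.png

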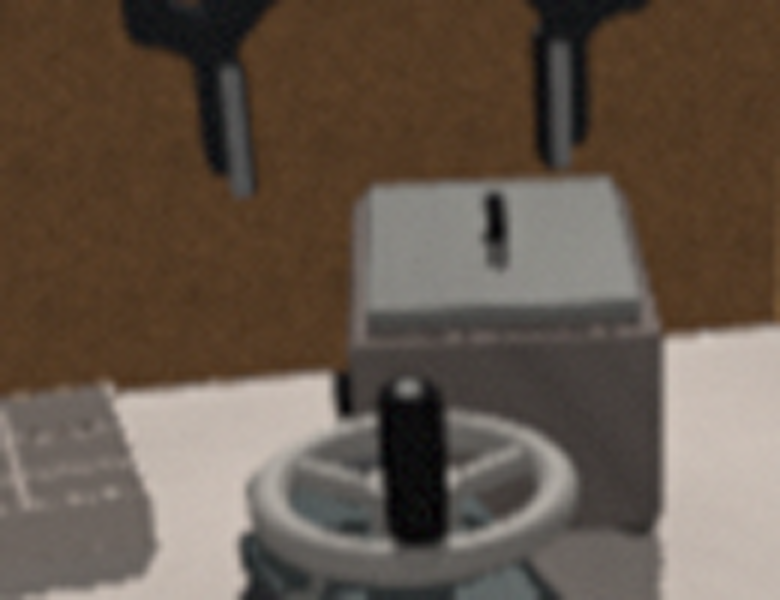

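View pics/t1.png

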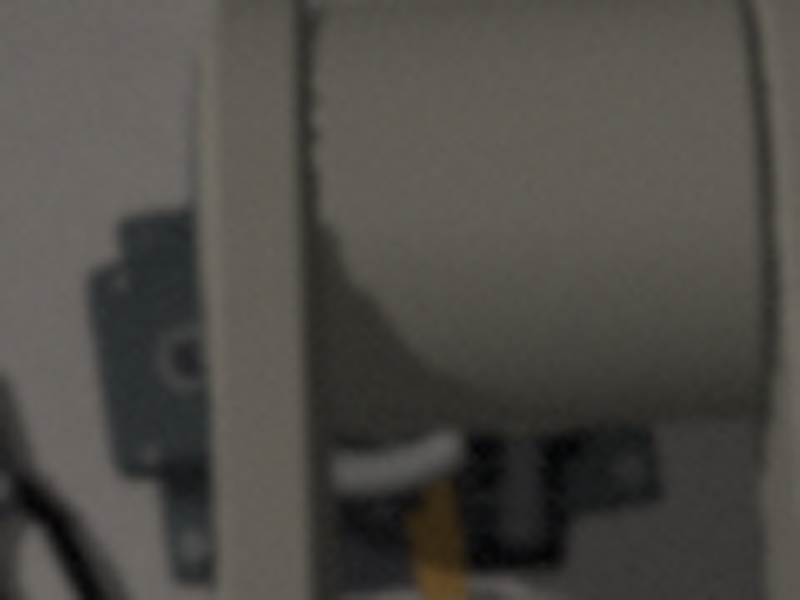

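The open fingers straddle the handle in the side view: fingers at crop (235,190) and (558,165), handle at (412,460). The top view is blocked by the arm. I'll go down and close.

```bash
python3 -m inch '[{"dp":[0,0,12],"angular":[0,0,0],"fingers":0},{"dp":[0,0,30],"angular":[0,0,0],"fingers":0},{"dp":[0,0,48],"angular":[0,0,0],"fingers":0},{"dp":[0,0,64],"angular":[0,0,0],"fingers":0},{"dp":[0,0,78],"angular":[0,0,0],"fingers":0},{"dp":[0,0,88],"angular":[0,0,0],"fingers":0},{"dp":[0,0,94],"angular":[0,0,0],"fingers":0},{"dp":[0,0,97],"angular":[0,0,0],"fingers":0},{"dp":[0,0,97],"angular":[0,0,0],"fingers":0},{"dp":[0,0,97],"angular":[0,0,0],"fingers":0}]'
python3 look.py side s2 220 80 130 100
```

```text
clock: 3.95
eef_pos: [490.9, 33.3, 264.8]
tcp_rot: [-3.142, -0.001, -0.001]
contact_force: [0.1, -0.8, 0.6]
opening: 1.0
```

View pics/s2.png

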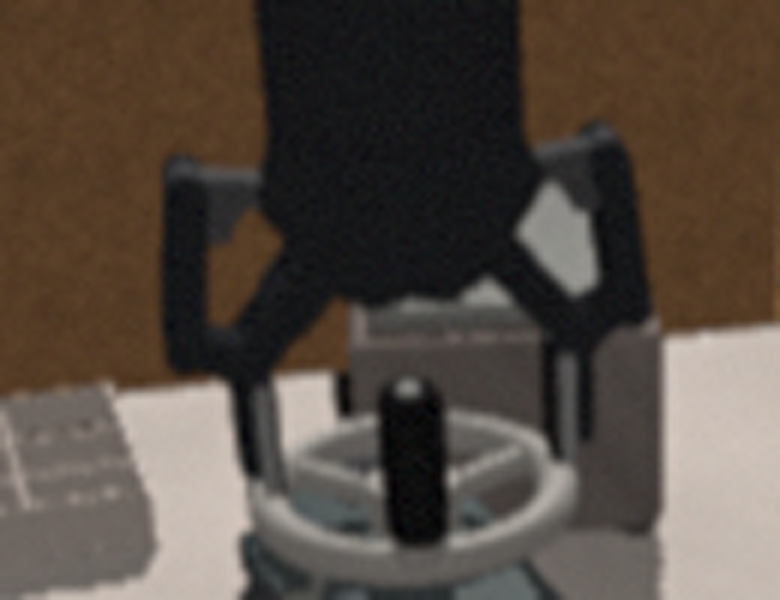

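The handle (412,460) sits midway between the pads (265 and 568). Closing.

```bash
python3 -m inch '[{"dp":[0,0,0],"angular":[0,0,0],"fingers":255},{"dp":[0,0,0],"angular":[0,0,0],"fingers":255},{"dp":[0,0,0],"angular":[0,0,0],"fingers":255},{"dp":[0,0,0],"angular":[0,0,0],"fingers":255},{"dp":[0,0,0],"angular":[0,0,0],"fingers":255},{"dp":[0,0,0],"angular":[0,0,0],"fingers":255},{"dp":[0,0,0],"angular":[0,0,0],"fingers":255},{"dp":[0,0,0],"angular":[0,0,0],"fingers":255},{"dp":[0,0,0],"angular":[0,0,0],"fingers":255},{"dp":[0,0,0],"angular":[0,0,0],"fingers":255}]' 60
python3 look.py side s3 220 80 130 100
```

```text
clock: 4.83
eef_pos: [490.6, 33.5, 264.5]
tcp_rot: [-3.142, -0.0, -0.001]
contact_force: [-2.0, 0.6, 4.7]
opening: 0.242
```

View pics/s3.png

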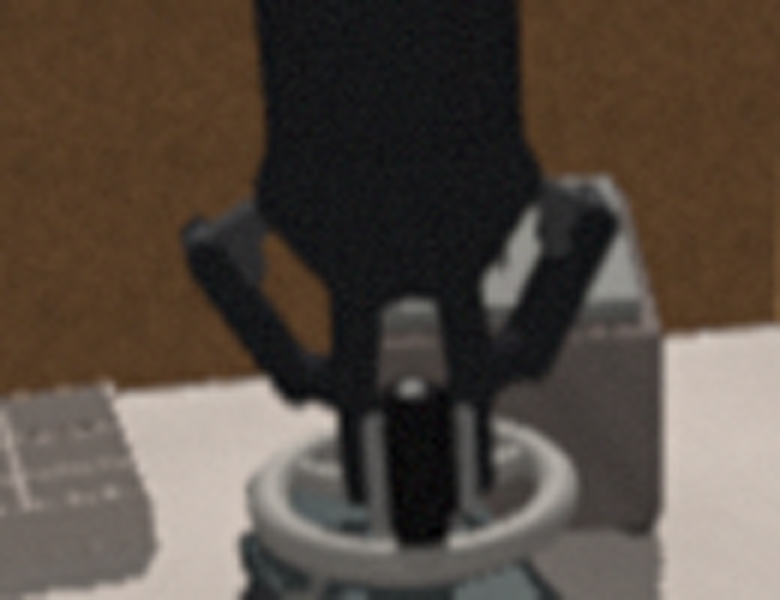

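```bash
cat > arc.py <<'E'
import sys,numpy as np
# arc a0deg stepdeg n -> tool dp rows, r=50
a0,s,n=map(float,sys.argv[1:4]); R=50
for i in range(1,int(n)+1):
    a=np.radians(a0+s*i);b=np.radians(a0)
    print(round(a0+s*i,1),round(R*(np.cos(a)-np.cos(b)),1),round(-R*(np.sin(a)-np.sin(b)),1))
E
python3 arc.py -95 -7.5 6
```

```text
-102.5 -6.5 -1.0
-110.0 -12.7 -2.8
-117.5 -18.7 -5.5
-125.0 -24.3 -8.9
-132.5 -29.4 -12.9
-140.0 -33.9 -17.7
```

```bash
python3 -m inch '[{"dp":[-6.5,-1,0],"angular":[0,0,0],"fingers":255},{"dp":[-12.7,-2.8,0],"angular":[0,0,0],"fingers":255},{"dp":[-18.7,-5.5,0],"angular":[0,0,0],"fingers":255},{"dp":[-24.3,-8.9,0],"angular":[0,0,0],"fingers":255},{"dp":[-29.4,-12.9,0],"angular":[0,0,0],"fingers":255},{"dp":[-33.9,-17.7,0],"angular":[0,0,0],"fingers":255},{"dp":[-33.9,-17.7,0],"angular":[0,0,0],"fingers":255},{"dp":[-33.9,-17.7,0],"angular":[0,0,0],"fingers":255}]' 60; python3 arc.py -140 -7.5 8
```

```text
clock: 5.55
eef_pos: [456.2, 52.2, 264.5]
tcp_rot: [-3.14, 0.0, -0.0]
contact_force: [1.1, 4.4, 6.3]
opening: 0.241
-147.5 -3.9 -5.3
-155.0 -7.0 -11.0
-162.5 -9.4 -17.1
-170.0 -10.9 -23.5
-177.5 -11.7 -30.0
-185.0 -11.5 -36.5
-192.5 -10.5 -43.0
-200.0 -8.7 -49.2
```

```bash
python3 -m inch '[{"dp":[-3.9,-5.3,0],"angular":[0,0,0],"fingers":255},{"dp":[-7,-11,0],"angular":[0,0,0],"fingers":255},{"dp":[-9.4,-17.1,0],"angular":[0,0,0],"fingers":255},{"dp":[-10.9,-23.5,0],"angular":[0,0,0],"fingers":255},{"dp":[-11.7,-30,0],"angular":[0,0,0],"fingers":255},{"dp":[-11.7,-30,0],"angular":[0,0,0],"fingers":255}]' ;python3 arc.py -177.5 -7.5 12
```

```text
clock: 6.05
eef_pos: [445.4, 82.3, 264.5]
tcp_rot: [-3.141, -0.001, -0.001]
contact_force: [5.4, 2.8, 3.4]
opening: 0.241
-185.0 0.1 -6.5
-192.5 1.1 -13.0
-200.0 3.0 -19.3
-207.5 5.6 -25.3
-215.0 9.0 -30.9
-222.5 13.1 -36.0
-230.0 17.8 -40.5
-237.5 23.1 -44.4
-245.0 28.8 -47.5
-252.5 34.9 -49.9
-260.0 41.3 -51.4
-267.5 47.8 -52.1
```

```bash
python3 -m inch '[{"dp":[0.1,-6.5,0],"angular":[0,0,0],"fingers":255},{"dp":[1.1,-13,0],"angular":[0,0,0],"fingers":255},{"dp":[3,-19.3,0],"angular":[0,0,0],"fingers":255},{"dp":[5.6,-25.3,0],"angular":[0,0,0],"fingers":255},{"dp":[9,-30.9,0],"angular":[0,0,0],"fingers":255},{"dp":[13.1,-36,0],"angular":[0,0,0],"fingers":255},{"dp":[13.1,-36,0],"angular":[0,0,0],"fingers":255}]' ;python3 arc.py -222.5 -7.5 8
```

```text
clock: 6.63
eef_pos: [458.8, 117.5, 264.5]
tcp_rot: [3.14, -0.001, -0.0]
contact_force: [5.5, -1.4, 6.0]
opening: 0.24
-230.0 4.7 -4.5
-237.5 10.0 -8.4
-245.0 15.7 -11.5
-252.5 21.8 -13.9
-260.0 28.2 -15.5
-267.5 34.7 -16.2
-275.0 41.2 -16.0
-282.5 47.7 -15.0
```

```bash
python3 -m inch '[{"dp":[4.7,-4.5,0],"angular":[0,0,0],"fingers":255},{"dp":[10,-8.4,0],"angular":[0,0,0],"fingers":255},{"dp":[15.7,-11.5,0],"angular":[0,0,0],"fingers":255},{"dp":[21.8,-13.9,0],"angular":[0,0,0],"fingers":255},{"dp":[28.2,-15.5,0],"angular":[0,0,0],"fingers":255},{"dp":[34.7,-16.2,0],"angular":[0,0,0],"fingers":255},{"dp":[34.7,-16.2,0],"angular":[0,0,0],"fingers":255}]'
python3 - <<'E'
import numpy as np
from scipy.optimize import least_squares
from rig import monitor
P=np.array([[490.6,33.5],[456.2,52.2],[445.4,82.3],[458.8,117.5],monitor.sense()["eef_pos"][:2]])
for fix in(1,0):
    s=least_squares(lambda s:np.hypot(*(P-s[:2]).T)-(50 if fix else s[2]),[495,84,50]);print(s.x,s.fun)
    d=P-s.x[:2];print(np.degrees(np.arctan2(d[:,1],d[:,0])))
E
python3 arc.py -267.5 -7.5 10
```

```text
clock: 7.22
eef_pos: [493.0, 133.3, 264.5]
tcp_rot: [3.14, 0.001, -0.001]
contact_force: [2.9, -2.1, 8.2]
opening: 0.247
[495.34606275  83.33527512  50.        ] [ 0.06076066  0.01819255 -0.04320888  0.02842321  0.0515605 ]
[ -95.44015665 -141.50260802 -178.812551    136.92882965   92.70781179]
[495.42864285  83.33262275  50.06705691] [-0.00103968  0.01414334 -0.0277582   0.02353248 -0.00887794]
[ -95.53452384 -141.56379249 -178.81754687  136.99111981   92.80208271]
-275.0 6.5 0.1
-282.5 13.0 1.1
-290.0 19.3 3.0
-297.5 25.3 5.6
-305.0 30.9 9.0
-312.5 36.0 13.1
-320.0 40.5 17.8
-327.5 44.4 23.1
-335.0 47.5 28.8
-342.5 49.9 34.9
```

```bash
python3 -m inch '[{"dp":[6.5,0.1,0],"angular":[0,0,0],"fingers":255},{"dp":[13,1.1,0],"angular":[0,0,0],"fingers":255},{"dp":[19.3,3,0],"angular":[0,0,0],"fingers":255},{"dp":[25.3,5.6,0],"angular":[0,0,0],"fingers":255},{"dp":[30.9,9,0],"angular":[0,0,0],"fingers":255},{"dp":[36,13.1,0],"angular":[0,0,0],"fingers":255},{"dp":[40.5,17.8,0],"angular":[0,0,0],"fingers":255},{"dp":[40.5,17.8,0],"angular":[0,0,0],"fingers":255}]'
cat > st.py <<'E'
import numpy as np
from rig import monitor
C=np.array([495.4,83.33])
s=monitor.sense();d=s["eef_pos"][:2]-C;a=np.arctan2(d[1],d[0]);F=s["contact_force"][:2]
print("clk",s["clock"],"xy",s["eef_pos"].round(2),"r",np.hypot(*d).round(2),"ang",np.degrees(a).round(2),"Ftan(ccw)",(-F[0]*np.sin(a)+F[1]*np.cos(a)).round(1),"Frad",(F@[np.cos(a),np.sin(a)]).round(1),"open",s["opening"])
E
python3 st.py; python3 arc.py 40 -5 8
```

```text
clock: 7.88
eef_pos: [533.5, 115.7, 264.5]
tcp_rot: [-3.141, 0.0, -0.001]
contact_force: [4.3, 0.2, 6.3]
opening: 0.242
clk 7.8833 xy [533.47 115.73 264.51] r 49.99 ang 40.4 Ftan(ccw) -2.7 Frad 3.4 open 0.2419887312194715
35.0 2.7 3.5
30.0 5.0 7.1
25.0 7.0 11.0
20.0 8.7 15.0
15.0 10.0 19.2
10.0 10.9 23.5
5.0 11.5 27.8
0.0 11.7 32.1
```

```bash
python3 -m inch '[{"dp":[2.7,3.5,0],"angular":[0,0,0],"fingers":255},{"dp":[5,7.1,0],"angular":[0,0,0],"fingers":255},{"dp":[7,11,0],"angular":[0,0,0],"fingers":255},{"dp":[8.7,15,0],"angular":[0,0,0],"fingers":255},{"dp":[8.7,15,0],"angular":[0,0,0],"fingers":255}]' >/dev/null; python3 st.py; python3 arc.py 20 -2.5 10
```

```text
clk 8.3 xy [542.18 100.97 264.57] r 49.99 ang 20.66 Ftan(ccw) 0.1 Frad 3.5 open 0.24315326231296086
17.5 0.7 2.1
15.0 1.3 4.2
12.5 1.8 6.3
10.0 2.3 8.4
7.5 2.6 10.6
5.0 2.8 12.7
2.5 3.0 14.9
0.0 3.0 17.1
-2.5 3.0 19.3
-5.0 2.8 21.5
```

```bash
python3 -m inch '[{"dp":[0.7,2.1,0],"angular":[0,0,0],"fingers":255},{"dp":[1.3,4.2,0],"angular":[0,0,0],"fingers":255},{"dp":[1.8,6.3,0],"angular":[0,0,0],"fingers":255},{"dp":[1.8,6.3,0],"angular":[0,0,0],"fingers":255},{"dp":[1.8,6.3,0],"angular":[0,0,0],"fingers":255}]' >/dev/null; python3 st.py
python3 -m inch '[{"dp":[0.3,1,0],"angular":[0,0,0],"fingers":255},{"dp":[0.5,2.1,0],"angular":[0,0,0],"fingers":255},{"dp":[0.5,2.1,0],"angular":[0,0,0],"fingers":255},{"dp":[0.5,2.1,0],"angular":[0,0,0],"fingers":255}]' >/dev/null; python3 st.py
```

```text
clk 8.7167 xy [544.    94.97 264.54] r 49.97 ang 13.47 Ftan(ccw) 0.3 Frad 4.3 open 0.23881325336401932
clk 9.05 xy [544.43  93.01 264.56] r 49.97 ang 11.17 Ftan(ccw) 1.8 Frad 4.3 open 0.24314728260688553
```

```bash
for i in 1 2 3 4; do python3 -m inch '[{"dp":[0.1,0.9,0],"angular":[0,0,0],"fingers":255},{"dp":[0.1,0.9,0],"angular":[0,0,0],"fingers":255},{"dp":[0.1,0.9,0],"angular":[0,0,0],"fingers":255}]' >/dev/null; python3 st.py; done
```

```text
clk 9.3 xy [544.52  92.56 264.58] r 49.98 ang 10.64 Ftan(ccw) 3.9 Frad 4.3 open 0.24496133904911377
clk 9.55 xy [544.52  92.44 264.56] r 49.95 ang 10.51 Ftan(ccw) 7.7 Frad 4.7 open 0.24188847785624495
clk 9.8 xy [544.54  92.36 264.55] r 49.96 ang 10.41 Ftan(ccw) 11.4 Frad 4.7 open 0.24469101804582555
clk 10.05 xy [544.56  92.27 264.56] r 49.97 ang 10.3 Ftan(ccw) 15.6 Frad 6.1 open 0.2477999619864886
```

The stop is found: from about 10.7° on, tangential force climbs (3.9 → 15.6 N) while the angle barely changes. Unloaded, it extrapolates to about 10.7°. Now back off 720°.

```bash
cat > arc2.py <<'E'
import sys,numpy as np
# from commanded offset (x,y rel centre) to list of angles
x,y=map(float,sys.argv[1:3])
for a in map(float,sys.argv[3:]):
    t=np.radians(a);print(a,[round(50*np.cos(t)-x,1),round(-(50*np.sin(t)-y),1)])
E
python3 arc2.py 49.3 5.27 10.5 18 30 45 60 75 90 105 120 135 150 160; echo; python3 arc.py 160 15 12
```

```text
10.5 [np.float64(-0.1), np.float64(-3.8)]
18.0 [np.float64(-1.7), np.float64(-10.2)]
30.0 [np.float64(-6.0), np.float64(-19.7)]
45.0 [np.float64(-13.9), np.float64(-30.1)]
60.0 [np.float64(-24.3), np.float64(-38.0)]
75.0 [np.float64(-36.4), np.float64(-43.0)]
90.0 [np.float64(-49.3), np.float64(-44.7)]
105.0 [np.float64(-62.2), np.float64(-43.0)]
120.0 [np.float64(-74.3), np.float64(-38.0)]
135.0 [np.float64(-84.7), np.float64(-30.1)]
150.0 [np.float64(-92.6), np.float64(-19.7)]
160.0 [np.float64(-96.3), np.float64(-11.8)]

175.0 -2.8 12.7
190.0 -2.3 25.8
205.0 1.7 38.2
220.0 8.7 49.2
235.0 18.3 58.1
250.0 29.9 64.1
265.0 42.6 66.9
280.0 55.7 66.3
295.0 68.1 62.4
310.0 79.1 55.4
325.0 87.9 45.8
340.0 94.0 34.2
```

```bash
python3 -m inch '[{"dp":[-0.1,-3.8,0],"angular":[0,0,0],"fingers":255},{"dp":[-1.7,-10.2,0],"angular":[0,0,0],"fingers":255},{"dp":[-6,-19.7,0],"angular":[0,0,0],"fingers":255},{"dp":[-13.9,-30.1,0],"angular":[0,0,0],"fingers":255},{"dp":[-24.3,-38,0],"angular":[0,0,0],"fingers":255},{"dp":[-36.4,-43,0],"angular":[0,0,0],"fingers":255},{"dp":[-49.3,-44.7,0],"angular":[0,0,0],"fingers":255},{"dp":[-62.2,-43,0],"angular":[0,0,0],"fingers":255},{"dp":[-74.3,-38,0],"angular":[0,0,0],"fingers":255},{"dp":[-84.7,-30.1,0],"angular":[0,0,0],"fingers":255},{"dp":[-92.6,-19.7,0],"angular":[0,0,0],"fingers":255},{"dp":[-96.3,-11.8,0],"angular":[0,0,0],"fingers":255}]'; python3 st.py
```

```text
clock: 11.05
eef_pos: [448.3, 100.2, 264.6]
tcp_rot: [3.141, -0.002, -0.0]
contact_force: [8.8, 0.3, 0.7]
opening: 0.242
clk 11.05 xy [448.26 100.24 264.57] r 50.08 ang 160.27 Ftan(ccw) -3.2 Frad -8.2 open 0.24182832513853444
```

```bash
python3 -m inch '[{"dp":[-2.8,12.7,0],"angular":[0,0,0],"fingers":255},{"dp":[-2.3,25.8,0],"angular":[0,0,0],"fingers":255},{"dp":[1.7,38.2,0],"angular":[0,0,0],"fingers":255},{"dp":[8.7,49.2,0],"angular":[0,0,0],"fingers":255},{"dp":[18.3,58.1,0],"angular":[0,0,0],"fingers":255},{"dp":[29.9,64.1,0],"angular":[0,0,0],"fingers":255},{"dp":[42.6,66.9,0],"angular":[0,0,0],"fingers":255},{"dp":[55.7,66.3,0],"angular":[0,0,0],"fingers":255},{"dp":[68.1,62.4,0],"angular":[0,0,0],"fingers":255},{"dp":[79.1,55.4,0],"angular":[0,0,0],"fingers":255},{"dp":[87.9,45.8,0],"angular":[0,0,0],"fingers":255},{"dp":[94,34.2,0],"angular":[0,0,0],"fingers":255}]'; python3 st.py; python3 arc.py 340 15 12
```

```text
clock: 12.05
eef_pos: [542.4, 65.8, 264.5]
tcp_rot: [3.14, 0.001, -0.002]
contact_force: [-3.7, -2.7, 10.8]
opening: 0.242
clk 12.05 xy [542.35  65.81 264.47] r 50.12 ang -20.47 Ftan(ccw) -3.8 Frad -2.5 open 0.24229100328450967
355.0 2.8 -12.7
370.0 2.3 -25.8
385.0 -1.7 -38.2
400.0 -8.7 -49.2
415.0 -18.3 -58.1
430.0 -29.9 -64.1
445.0 -42.6 -66.9
460.0 -55.7 -66.3
475.0 -68.1 -62.4
490.0 -79.1 -55.4
505.0 -87.9 -45.8
520.0 -94.0 -34.2
```

```bash
python3 -m inch '[{"dp":[2.8,-12.7,0],"angular":[0,0,0],"fingers":255},{"dp":[2.3,-25.8,0],"angular":[0,0,0],"fingers":255},{"dp":[-1.7,-38.2,0],"angular":[0,0,0],"fingers":255},{"dp":[-8.7,-49.2,0],"angular":[0,0,0],"fingers":255},{"dp":[-18.3,-58.1,0],"angular":[0,0,0],"fingers":255},{"dp":[-29.9,-64.1,0],"angular":[0,0,0],"fingers":255},{"dp":[-42.6,-66.9,0],"angular":[0,0,0],"fingers":255},{"dp":[-55.7,-66.3,0],"angular":[0,0,0],"fingers":255},{"dp":[-68.1,-62.4,0],"angular":[0,0,0],"fingers":255},{"dp":[-79.1,-55.4,0],"angular":[0,0,0],"fingers":255},{"dp":[-87.9,-45.8,0],"angular":[0,0,0],"fingers":255},{"dp":[-94,-34.2,0],"angular":[0,0,0],"fingers":255}]'; python3 st.py; python3 arc.py 520 15 12
```

```text
clock: 13.05
eef_pos: [448.4, 100.7, 264.6]
tcp_rot: [-3.141, -0.002, -0.0]
contact_force: [11.3, -0.3, 0.7]
opening: 0.239
clk 13.05 xy [448.37 100.72 264.58] r 50.15 ang 159.71 Ftan(ccw) -3.6 Frad -10.7 open 0.239401478324009
535.0 -2.8 12.7
550.0 -2.3 25.8
565.0 1.7 38.2
580.0 8.7 49.2
595.0 18.3 58.1
610.0 29.9 64.1
625.0 42.6 66.9
640.0 55.7 66.3
655.0 68.1 62.4
670.0 79.1 55.4
685.0 87.9 45.8
700.0 94.0 34.2
```

```bash
python3 -m inch '[{"dp":[-2.8,12.7,0],"angular":[0,0,0],"fingers":255},{"dp":[-2.3,25.8,0],"angular":[0,0,0],"fingers":255},{"dp":[1.7,38.2,0],"angular":[0,0,0],"fingers":255},{"dp":[8.7,49.2,0],"angular":[0,0,0],"fingers":255},{"dp":[18.3,58.1,0],"angular":[0,0,0],"fingers":255},{"dp":[29.9,64.1,0],"angular":[0,0,0],"fingers":255},{"dp":[42.6,66.9,0],"angular":[0,0,0],"fingers":255},{"dp":[55.7,66.3,0],"angular":[0,0,0],"fingers":255},{"dp":[68.1,62.4,0],"angular":[0,0,0],"fingers":255},{"dp":[79.1,55.4,0],"angular":[0,0,0],"fingers":255},{"dp":[87.9,45.8,0],"angular":[0,0,0],"fingers":255},{"dp":[94,34.2,0],"angular":[0,0,0],"fingers":255}]'; python3 st.py; python3 arc2.py 46.985 -17.1 347 354 360 366 370
```

```text
clock: 14.05
eef_pos: [542.3, 65.8, 264.5]
tcp_rot: [3.14, 0.001, -0.001]
contact_force: [-3.4, -2.6, 10.8]
opening: 0.242
clk 14.05 xy [542.34  65.8  264.47] r 50.11 ang -20.48 Ftan(ccw) -3.6 Frad -2.2 open 0.24242336865645217
347.0 [np.float64(1.7), np.float64(-5.9)]
354.0 [np.float64(2.7), np.float64(-11.9)]
360.0 [np.float64(3.0), np.float64(-17.1)]
366.0 [np.float64(2.7), np.float64(-22.3)]
370.0 [np.float64(2.3), np.float64(-25.8)]
```

```bash
python3 -m inch '[{"dp":[1.7,-5.9,0],"angular":[0,0,0],"fingers":255},{"dp":[2.7,-11.9,0],"angular":[0,0,0],"fingers":255},{"dp":[3,-17.1,0],"angular":[0,0,0],"fingers":255},{"dp":[2.7,-22.3,0],"angular":[0,0,0],"fingers":255},{"dp":[2.3,-25.8,0],"angular":[0,0,0],"fingers":255},{"dp":[2.3,-25.8,0],"angular":[0,0,0],"fingers":255},{"dp":[2.3,-25.8,0],"angular":[0,0,0],"fingers":255},{"dp":[2.3,-25.8,0],"angular":[0,0,0],"fingers":255}]'; python3 st.py
```

```text
clock: 14.72
eef_pos: [544.5, 92.7, 264.5]
tcp_rot: [-3.141, 0.0, -0.001]
contact_force: [2.7, 2.5, 5.9]
opening: 0.241
clk 14.7167 xy [544.5   92.74 264.52] r 49.99 ang 10.85 Ftan(ccw) 1.9 Frad 3.1 open 0.24099001865120645
```

```bash
python3 -m inch '[{"dp":[0,0,0],"angular":[0,0,0],"fingers":255},{"dp":[0,0,0],"angular":[0,0,0],"fingers":255},{"dp":[0,0,0],"angular":[0,0,0],"fingers":255},{"dp":[0,0,0],"angular":[0,0,0],"fingers":255},{"dp":[0,0,0],"angular":[0,0,0],"fingers":255},{"dp":[0,0,0],"angular":[0,0,0],"fingers":255},{"dp":[0,0,0],"angular":[0,0,0],"fingers":255},{"dp":[0,0,0],"angular":[0,0,0],"fingers":255}]' >/dev/null; python3 st.py;python3 look.py side s4 180 80 300 225; python3 look.py top t4 220 70 240 180;python3 st.py
```

```text
clk 15.3833 xy [544.49  92.75 264.51] r 49.98 ang 10.86 Ftan(ccw) 1.7 Frad 1.6 open 0.24002659019730663
clk 15.4833 xy [544.51  92.73 264.54] r 50.01 ang 10.84 Ftan(ccw) 1.3 Frad 2.9 open 0.23883269500005935
```

View pics/s4.png

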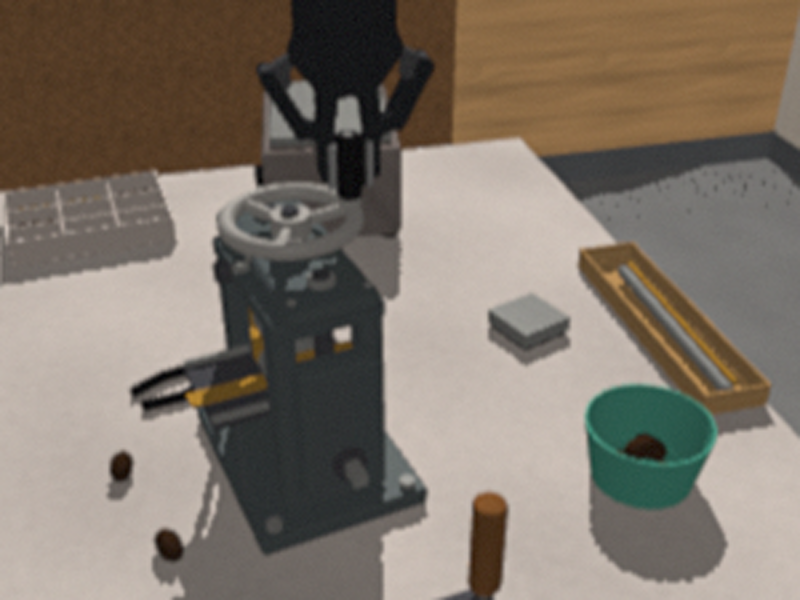

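View pics/t4.png

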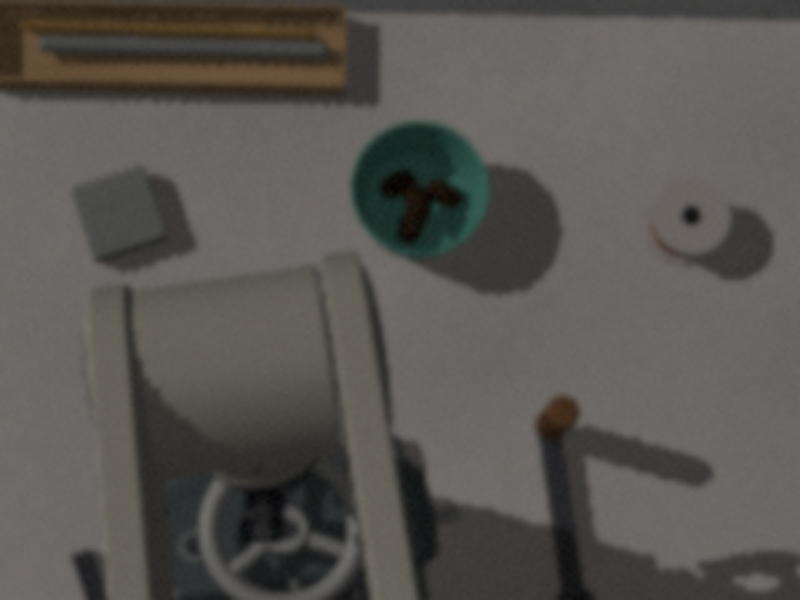

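The side view shows the handle (348,165) between the closed pads on the mill's +x side. The wheel's spokes agree with that, and the strip, seeds, block, tub and crank are undisturbed. The arm is still, so I'm handing in.

```bash
python3 -c "
from rig import sign_off; print(sign_off())"; python3 st.py
```

```text
the job is handed in; nothing more can be done
None
the job is handed in; nothing more can be done
```

The mill is set: I turned the handwheel clockwise about 254° to its stop, then backed it off two full turns. The gripper is still closed on the handle with 60 N.

- **Stop:** I took the stop as reached when the push along the rim climbed from 4 to 16 N while the handle hardly moved. Corrected for that push, the stop is at about 10.7° in world angle. My estimate of the mill's heading from the pictures was 10.4°, which agrees.
- **Final setting:** the last reading was 10.84°, so the backed-off angle is within about 0.2° of 720°. This comes from the arm's own position readings. I took no picture at the stop to compare, and in the last top view the arm hides the handle.
- **Holding:** over the last 0.8 s the arm stayed still. A residual clockwise push of 1 to 2 N remains on the handle, below the 2.5 N it takes to turn the wheel.
- **Bench:** the strip, seeds, block, tub, spool and crank looked undisturbed in the last pictures. The pliers were mostly outside the crop or hidden, but nothing went near them.
- **Time:** the job took about 15.5 s of the 72 s allowed.

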